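# Seat a bearing block in its keyed nest and gauge its bore

### The job

Check the bore of the notched bearing block: set the block down fully into the fixture's nest, its notched corner over the key and its bore facing the guide tube, and let go of it. Then take the gauge rod from its cradle, push it through the sloping guide tube until its collar stops against the tube's mouth, draw it right out again, and hold the rod level with its tip a few centimetres in front of the ring on the reading stand's scale plate, touching nothing. Finish still holding the rod there for the reading; leave the larger block, the flat tin and the tape roll where they are.

Things in the scene. Friction and masses are not known exactly. Their poses are not given: they have to be found in the camera images.
- bearing_block_centre (a point): centre, half-way up, of the loose upright steel block: 52 (x) x 76 (y) x 50 mm high, 0.35 kg; grasp across x. Its y axis points out of the end with the bore's opening (20 mm wide, 8 to 44 mm above the underside, 60 mm deep); its vertical edge at -x,-y has a 16 x 16 mm notch, full height. Starts at either of two places, the larger block at the other
- other_block_centre (a point): centre of a larger steel block, 62 x 92 x 44 mm, without a notch, which does not fit the nest; stays where it is
- fixture: fixed fixture; origin: nest centre on the table. Base plate 8 mm thick, x -58 to 58, y -64 to 136 mm. Nest: recess 57 (x) x 81 mm (y), floor 8 mm above the table, walls and lead-ins to 12 mm above that floor; a 13.5 mm square key, 22 mm high, fills its -x,-y corner. The seated block has the fixture's axes and its underside on the nest floor. Guide tube on the +y side
- guide_tube: round steel tube fixed on the fixture; origin: centre of its mouth, 102 mm along the fixture's +y and 64 mm above the table. Its y axis is the tube's axis and points out of the mouth, rising 20 degrees from level; the rod goes in along -y, down towards the nest. 55 mm long, bore 13 mm, flared to 21 mm at the mouth, mouth 29 mm over its rim
- cradle: fixed plywood cradle; the gauge rod lies level in its two open-topped slots, axis 60 mm above the table. Origin on the table below the middle of the rod's handle, x axis as the rod's. Base 170 x 60 x 6 mm; uprights 8 mm thick, 44 mm wide, to 68 mm high, at x = -36 mm (under the handle) and +85 mm (under the shaft)
- gauge_grip (a point): middle of the gauge rod's handle, on the rod's axis; x axis points to the tip. Steel, 0.15 kg, balanced about 12 mm ahead of here. Handle 16 mm square, x -45 to 45 mm, to be grasped at its middle; collar 32 mm diameter, x 45 to 53 mm; shaft 8 mm diameter, x 53 to 153 mm, dark rings near the tip
- gauge_collar (a point): centre of the collar's front face on the rod's axis, 53 mm ahead of gauge_grip; this face stops against the tube's mouth
- gauge_tip (a point): the rod's tip, 153 mm ahead of gauge_grip
- reading_stand: fixed reading stand: steel foot 60 by 80 mm, upright post and a white scale plate 80 by 80 mm, 5 mm thick, its centre 150 mm above the table, marked with a small black ring; the plate faces the stand's own -x. Origin on the table below the plate's centre
- reading_point (a point): where the tip is to be held: 35 mm in front of the plate's ring, 150 mm above the table (stand's axes: x from the plate's front backwards, y along the plate)
- grease_tin: flat round tin, 66 mm diameter, 36 mm high, origin at the centre of its underside; stays where it is
- tape_roll: roll of tape lying flat, 67 mm diameter, 19 mm high, origin at the centre of its underside; stays where it is
Things that resemble listed ones, but are neither listed nor needed, are in the scene too. Leave any green or turquoise look-alike of the part that bears bearing_block_centre alone.

How it is judged:
By the outcome, as a careful person would: the job done as asked, in the order asked, and still so for the second after the job is handed in, while the arm keeps its last pose, push and grip.
It also fails if it takes over 64 s, if anything falls off the work surface, if the arm or the gripper's body presses on something with over 40 N, if the wrist force passes 120 N, or if a joint passes its speed limit or range.

### The arm

A 7-joint arm with a two-finger parallel gripper is mounted at the origin on a cart in front of the work surface, level with it; the furniture and walls round the work are solid. World frame = base frame: x ahead of the robot, y to its left, z up, the work surface at z = 0. Lengths are in m, angles in rad, forces in N, time in s.
With the tool pointing down it reaches from about 0.425 to 0.825 m from the base axis. Payload 3.6 kg.
Tool frame: the origin (TCP) lies where the fingers leave the gripper's body, on its centre line; the fingertips stand 73 mm ahead of it and the grasp point (between the pads) lies 54 mm ahead of it; z points along the fingers, y is the line along which they close (so a half turn about z gives the same grasp; the last joint's range is limited). The gripper opens to 85 mm and grips with 20 to 120 N. Pads are 22 mm wide; open, the fingers measure 114 mm over their backs; the gripper's body (76 mm by 85 mm) begins 54 mm behind the grasp point. The pads swing forward as they close: fully open they stand 13 mm farther back than shut.
Start: joints at [-1.256, 0.615, -0.013, 1.423, 0.008, 1.103, -0.04], TCP at [0.217, 0.613, 0.304] pointing down, gripper open.
Joint ranges: [-3.12, 3.12], [-0.3, 2.06], [-1.34, 1.32], [0.26, 2.42], [-1.36, 4.5], [0.01, 1.98], [-2.84, 2.84]. Speed limits (rad/s): [2.79, 2.79, 3.14, 3.14, 3.14, 3.14, 3.14].

### API

Orientations are given as a unit quaternion [x, y, z, w].
In Python, from station import arm, snapshot, camera_info, ticket gives the robot as it stands. Calls block until the motion is done:
- arm.movep(position, orientation): joint-space move of the TCP to a pose.
- arm.line_to(position, velocity=0.15, ori=None): straight line of the TCP; ori=None keeps the orientation; velocity is the mean speed in m/s.
- arm.move_j(angles): joint-space move.
- arm.move_gripper(opening, effort=None): opening from 0.0 (shut) to 1.0 (fully open); effort is the grip in N (None keeps the last); returns when the fingers have stopped.
- arm.pause(seconds).
- arm.ik(position, orientation): joint angles nearest the present ones, or None.
- snapshot(name): name is "side" or "top" or "wrist"; returns the picture (400x640x3 uint8, blue, green, red); there is no depth.
- camera_info(name): a dict with "fx", "fy", "cx", "cy" (pixels), "dist_coeffs" ([k1, k2, p1, p2, k3] as OpenCV has them; the pictures are not rectified), "R" (3x3) and "t" (3): a world point X has camera coordinates R X + t; the wrist camera has in their place "T_tool_cam" (4x4, takes a point from camera to tool coordinates, whose origin is the TCP and whose axes are the flange's). Camera axes: x right, y down, z forward; pixel columns grow to the right and rows downward; lengths in m; the calibration is good to about 2 mm. A picture is of the moment at which its call begins: read the wrist's pose just before it. camera_info takes no time and is no camera call.
A pose or a line that the arm cannot do raises arm.MotionError and nothing moves.
- ticket.finish_job(): hands the job in; it is judged then, once.
Readings, each from a call of its own:
- arm.read_time(): time.
- arm.read_joint_positions(): joint angles.
- arm.read_dq(): joint speeds.
- arm.read_effort(): joint torques, N m.
- arm.read_tool_pos(): TCP position.
- arm.read_eef_rot(): TCP orientation.
- arm.read_ft_force(): force on the tool from outside, world axes, zero at the start.
- arm.read_wrist_torque(): the same for the moment, N m.
- arm.read_opening(): opening from 0.0 (shut) to 1.0 (fully open).
- arm.read_finger_force(): force on a finger pad.
Only numpy, scipy, OpenCV 4.12 (cv2) and the standard library are available. Lean on these libraries where they do the work, as an engineer would, in place of code of your own. Each camera call takes 0.05 s, during which the arm holds its last target. There are 200 camera calls.

## Working session

There is one attempt and no reset: what is moved stays moved. The work goes in short steps, each a Python script; the robot and the scene stay as the last script left them, time stands still between calls to the robot, and variables do not carry over. Pictures are saved under pics/ and viewed, at most 10 in all, crops included, and the job is handed in when it is done.

```bash
ls; mkdir -p pics; python3 - <<'E'
from station import arm,snapshot,camera_info
import cv2,numpy as np
for n in("side","top","wrist"):
    cv2.imwrite(f"pics/{n}0.png",snapshot(n)); c=camera_info(n); print(n,{k:np.round(v,3).tolist() for k,v in c.items()})
print(arm.read_time(),arm.read_tool_pos(),arm.read_eef_rot())
E
```

```text
pics
side {'fx': 515.779, 'fy': 515.779, 'cx': 314.058, 'cy': 199.917, 'dist_coeffs': [0.002, 0.0, 0.0, 0.0, 0.0], 'R': [[-0.832, -0.555, -0.015], [-0.198, 0.322, -0.926], [0.519, -0.767, -0.378]], 't': [0.445, 0.216, 1.414]}
top {'fx': 383.178, 'fy': 383.178, 'cx': 313.627, 'cy': 200.662, 'dist_coeffs': [0.005, 0.0, 0.0, 0.0, 0.0], 'R': [[0.018, -1.0, 0.012], [-0.996, -0.019, -0.084], [0.084, -0.011, -0.996]], 't': [-0.063, 0.532, 1.486]}
wrist {'fx': 332.068, 'fy': 332.068, 'cx': 316.194, 'cy': 201.577, 'dist_coeffs': [-0.028, 0.0, 0.0, 0.0, 0.0], 'T_tool_cam': [[0.0, -0.952, -0.305, 0.077], [1.0, 0.0, -0.0, 0.001], [0.0, -0.305, 0.952, -0.07], [0.0, 0.0, 0.0, 1.0]]}
0.15 [0.21708253 0.61220231 0.30299063] [ 1.69540490e-01  9.85522702e-01 -9.99675901e-04 -1.65598125e-04]
```

View pics/top0.png

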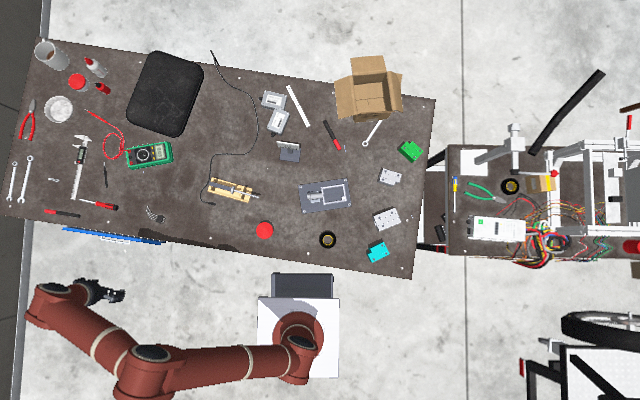

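View pics/side0.png

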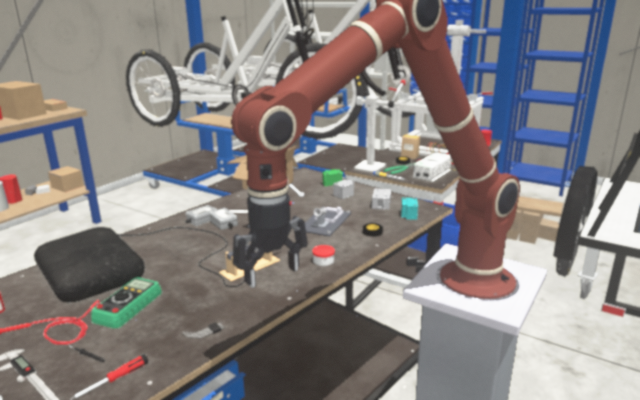

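Top view: pale grey blocks at (390,177) and (386,218); green look-alike at (411,151), turquoise at (377,252). The fixture is at (325,195), cradle and rod at (232,190), stand at (288,150), tin at (264,229) and tape at (328,240). One close crop next.

```bash
cat > h.py <<'E'
from station import arm,snapshot,camera_info,ticket
import cv2,numpy as np
from scipy.spatial.transform import Rotation as Ro
def cam(n,pose=None):
    c=camera_info(n); K=np.array([[c['fx'],0,c['cx']],[0,c['fy'],c['cy']],[0,0,1]]); d=np.array(c['dist_coeffs'])
    if n=='wrist':
        p,q=pose; T=np.eye(4);T[:3,:3]=Ro.from_quat(q).as_matrix();T[:3,3]=p
        W=T@np.array(c['T_tool_cam']); R=W[:3,:3].T; t=-R@W[:3,3]
    else: R,t=np.array(c['R']),np.array(c['t'])
    return K,d,R,t
def ray(C,uv):
    K,d,R,t=C; u=cv2.undistortPoints(np.array(uv,float).reshape(-1,1,2),K,d).reshape(-1,2)
    return -R.T@t,np.c_[u,np.ones(len(u))]@R
def onz(C,uv,z):
    o,D=ray(C,uv); return o+D*((z-o[2])/D[:,2])[:,None]
def proj(C,X):
    K,d,R,t=C; return cv2.projectPoints(np.array(X,float).reshape(-1,1,3),cv2.Rodrigues(R)[0],t,K,d)[0].reshape(-1,2)
def down(yaw): # tool z down, tool y (closing) at world angle yaw
    y=np.array([np.cos(yaw),np.sin(yaw),0]); z=np.array([0,0,-1.]); x=np.cross(y,z)
    return Ro.from_matrix(np.c_[x,y,z]).as_quat()
def wsnap(name):
    p,q=np.array(arm.read_tool_pos()),np.array(arm.read_eef_rot()); im=snapshot('wrist')
    cv2.imwrite(f'pics/{name}.png',im); np.savez(f'pics/{name}.npz',p=p,q=q); return im,cam('wrist',(p,q))
def load(name):
    f=np.load(f'pics/{name}.npz'); return cv2.imread(f'pics/{name}.png'),cam('wrist',(f['p'],f['q']))
E
python3 - <<'E'
from h import *
im=cv2.imread('pics/top0.png')[80:270,195:445]
cv2.imwrite('pics/topc.png',cv2.resize(im,None,fx=3.1,fy=3.1,interpolation=cv2.INTER_CUBIC))
C=cam('top')
for n,uv,z in [('A',(390,177),.05),('B',(386,218),.044),('fix',(325,195),.01),('cr',(232,190),.06),('st',(288,150),.15),('tin',(264,229),.036),('tape',(328,240),.02)]: print(n,onz(C,uv,z).round(3))
for yaw in np.arange(-3,3.2,.5): print(round(yaw,2), arm.ik([.6,-.1,.35],down(yaw)) is not None, end=' ')
E
```

```text
A [[ 0.629 -0.348  0.05 ]]
B [[ 0.47  -0.334  0.044]]
fix [[ 0.558 -0.098  0.01 ]]
cr [[0.565 0.261 0.06 ]]
st [[0.706 0.045 0.15 ]]
tin [[0.418 0.137 0.036]]
tape [[ 0.38  -0.112  0.02 ]]
-3.0 True -2.5 True -2.0 True -1.5 True -1.0 True -0.5 True 0.0 True 0.5 True 1.0 True 1.5 True 2.0 True 2.5 True 3.0 True
```

View pics/topc.png

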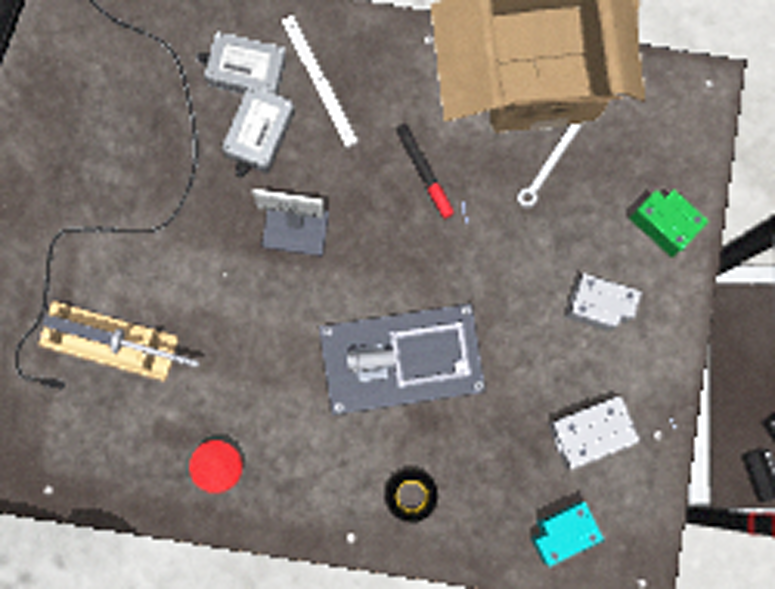

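The small block is A, top (390,177): pale steel, with its notch at lower right (crop (632,315)). B has no notch and is larger; green and turquoise are excluded. The fixture has its key at lower right of the nest and its tube to the left. I'll take wrist views on the way over.

```bash
python3 - <<'E'
from h import *
for n,p in [('w1',[.53,.15,.36]),('w2',[.52,-.12,.27]),('w3',[.56,-.34,.22])]:
    arm.movep(p,down(np.pi/2)); arm.pause(.2); wsnap(n); print(n,arm.read_time(),np.round(arm.read_joint_positions(),2))
E
```

```text
w1 2.4167 [-0.37  0.41  0.08  1.63 -0.04  1.1   1.29]
w2 3.7667 [ 0.1   0.47  0.13  1.81 -0.08  0.86  1.83]
w3 4.9333 [ 0.43  0.71  0.14  1.51 -0.11  0.93  2.18]
```

View pics/w1.png

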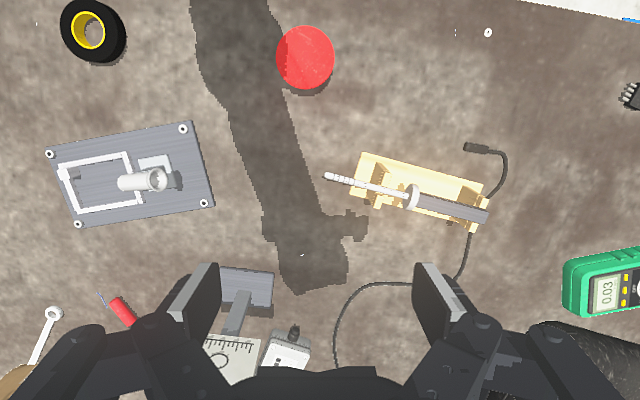

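View pics/w2.png

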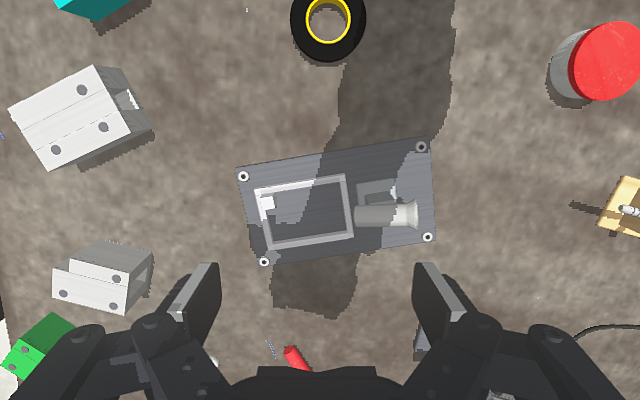

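View pics/w3.png

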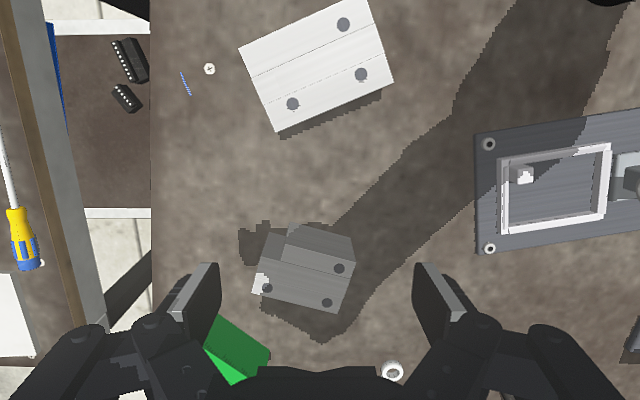

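w1: the rod tip is at (327,176), collar at (411,197) and handle end at (487,215). The stand foot is at (245,288) and the ring at about (221,355), with the plate facing the robot. w2: fixture screws at (243,176), (421,146), (427,237), (264,261); key at (266,202); tube mouth at (412,214). w3: block A with holes at (268,288), (327,303), (339,268) and its notch at upper left; B is the bigger one at (316,65). Now measuring.

```bash
cat >> h.py <<'E'
def blob(im,uv,r,dark):
    "centroid of the dark/bright blob near uv"
    g=cv2.cvtColor(im,cv2.COLOR_BGR2GRAY); x,y=[int(round(v)) for v in uv]
    w=cv2.GaussianBlur(g[y-r:y+r+1,x-r:x+r+1],(3,3),0); w=255-w if dark else w
    m=cv2.threshold(w,0,255,cv2.THRESH_OTSU)[1]
    n,l,s,c=cv2.connectedComponentsWithStats(m)
    k=min(range(1,n),key=lambda i:np.hypot(*(c[i]-r))-0.02*s[i,4])
    return c[k]+[x-r,y-r],s[k,4]
E
python3 - <<'E'
from h import *
np.set_printoptions(suppress=True,precision=4)
for n,g in [('w2',[(243,176),(421,146),(427,237),(264,261)]),('w1',[(49,154),(183,128),(203,202),(79,224)])]:
    im,C=load(n); P=[]
    for uv in g: b,a=blob(im,uv,6,n=='x'); P.append(b); print(b,a,end=' ')
    X=onz(C,P,.008); print('\n',n,X[:,:2].tolist(),'centre',X.mean(0)); a=(X[1]+X[2]-X[0]-X[3]);b=X[2]-X[1]+X[3]-X[0];print('len',np.linalg.norm(a)/2,np.linalg.norm(b)/2,'yaw',np.degrees(np.arctan2(-a[0],a[1])),np.degrees(np.arctan2(b[1],b[0])))
im,C=load('w3'); P=[]
for uv in [(268,288),(327,303),(339,268)]: b,a=blob(im,uv,8,True);P.append(b);print(b,a)
X=onz(C,P,.05); print(X); a=X[1]-X[0]; b=X[1]-X[2]; print('ctr',(X[0]+X[2])/2,np.linalg.norm(a),np.linalg.norm(b),'yaw',np.degrees(np.arctan2(-a[0],a[1])),np.degrees(np.arctan2(b[1],b[0])))
c=im[205:330,230:370]; c=cv2.convertScaleAbs(c,alpha=1.5); f=load('w2')[0][130:275,225:450]
out=np.zeros((600,800,3),np.uint8); A=cv2.resize(c,None,fx=3,fy=3,interpolation=2);B=cv2.resize(f,None,fx=1.6,fy=1.6,interpolation=2)
out[:A.shape[0],:A.shape[1]]=A; out[:B.shape[0],430:430+B.shape[1]]=B
cv2.imwrite('pics/crop3.png',out[:380])
E
```

```text
[242.7463 175.5821] 67 [420.2584 146.3146] 89 [427.3559 236.5424] 59 [263.4737 261.2105] 57 
 w2 [[0.5226659162865575, -0.19301488218354743], [0.491984087646335, -0.013646629146121261], [0.5900691893579013, 0.003881951560883515], [0.6205563192073051, -0.17616657719538095]] centre [ 0.5563 -0.0947  0.008 ]
len 0.18229239185827192 0.09948387895280945 yaw 9.658596962717663 9.949270414754173
[ 48.8409 153.2727] 44 [182.1071 128.3214] 56 [203.3171 202.4878] 41 [ 76.9783 223.4348] 46 
 w1 [[0.5225652818050142, -0.19569097846977368], [0.49174579431364024, -0.016636377857160933], [0.5893050806045912, 0.00035557013890646916], [0.620098760026531, -0.17934172257592312]] centre [ 0.5559 -0.0978  0.008 ]
len 0.18200213137702015 0.09896062681939002 yaw 9.745085028713877 9.698112970464342
[269.2415 288.8856] 236
[326.506  302.4096] 83
[338.8778 268.0556] 90
[[ 0.638  -0.3757  0.05  ]
 [ 0.6509 -0.3278  0.05  ]
 [ 0.6182 -0.3182  0.05  ]]
ctr [ 0.6281 -0.3469  0.05  ] 0.0496033470962264 0.03411194697255456 yaw -15.139981431977896 -16.370563255760235
```

View pics/crop3.png

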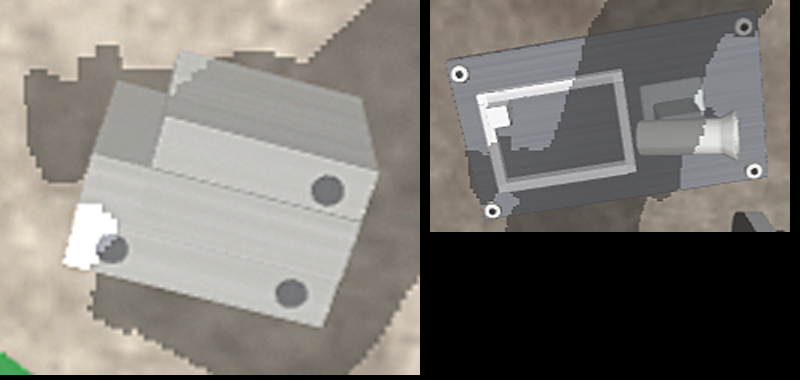

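Block top corners in w3 are at (253,294), (337,314) and (356,262), with the notch at (280,261) on the −x,−y side. Its size matches 52x76 and there is no bore at the notch end, so the choice of A is confirmed. Fixture yaw is 9.7° and block yaw about −15.7°. I'll measure both again from the same relative pose, so that bias cancels.

```bash
python3 - <<'E'
from h import *
np.set_printoptions(suppress=True,precision=4)
im,C=load('w3'); k=onz(C,[(252.7,294),(337.3,313.7),(356,262.3)],.05); print(np.linalg.norm(k[1]-k[0]),np.linalg.norm(k[2]-k[1]),(k[0]+k[2])/2)
y=np.radians(9.75); R=np.array([[np.cos(y),-np.sin(y)],[np.sin(y),np.cos(y)]]); f0=np.array([.5561,-.0962])-R@[0,.036]
arm.movep([*f0,.178],down(y)); arm.pause(.25); im,C=wsnap('f')
g=proj(C,[[*(f0+R@[a,b]),.008] for a,b in [(-50,-56),(-50,128),(50,128),(50,-56)] for a,b in [(a/1e3,b/1e3)]])
B=[blob(im,u,8,False) for u in g]; print(g.tolist(),B)
X=onz(C,[b[0] for b in B],.008)[:,:2]; a=X[1]+X[2]-X[0]-X[3];b=X[2]-X[1]+X[3]-X[0]
print('base ctr',X.mean(0),'len',np.linalg.norm(a)/2,np.linalg.norm(b)/2,'yaw',np.degrees(np.arctan2(-a[0],a[1])),np.degrees(np.arctan2(b[1],b[0])))
yb=np.radians(-15.7)
arm.movep([.628,-.347,.22],down(yb)); arm.pause(.25); im,C=wsnap('b'); R=np.array([[np.cos(yb),-np.sin(yb)],[np.sin(yb),np.cos(yb)]])
g=proj(C,[[*(np.array([.628,-.347])+R@[a,b]),.05] for a,b in [(.017,-.025),(.017,.025),(-.017,.025)]]); print(g)
B=[blob(im,u,11,True) for u in g]; print(B); X=onz(C,[b[0] for b in B],.05); a=X[1]-X[0];b=X[1]-X[2]
print('ctr',(X[0]+X[2])/2,np.linalg.norm(a),np.linalg.norm(b),'yaw',np.degrees(np.arctan2(-a[0],a[1])),np.degrees(np.arctan2(b[1],b[0])),arm.read_time())
F=load('f')[0]; cv2.imwrite('pics/fb.png',np.hstack([cv2.resize(F[20:340,170:460],None,fx=1.37,fy=1.37),cv2.resize(im[90:310,216:416],None,fx=2,fy=2)[:438]]))
E
```

```text
0.07391554058302699 0.05123335801198802 [ 0.628  -0.3471  0.05  ]
[[253.33194564135022, 268.0185439257631], [237.20845750012717, 14.6104340768199], [391.4664683796302, 14.455907609337402], [376.42292987404414, 267.9443591361418]] [(array([251.8571, 266.6476]), np.int32(105)), (array([236.8226,  14.8011]), np.int32(186)), (array([390.6834,  13.7286]), np.int32(199)), (array([374.8818, 267.0091]), np.int32(110))]
base ctr [ 0.5552 -0.0957] len 0.18310515371429173 0.09977290025939542 yaw 9.494675871601057 9.790601579079356
[[336.4737 237.2849]
 [337.9206 175.0649]
 [291.9256 174.9359]]
[(array([335.9072, 239.8247]), np.int32(97)), (array([338.0638, 176.2723]), np.int32(470)), (array([292.516 , 178.2553]), np.int32(376))]
ctr [ 0.6274 -0.3493  0.05  ] 0.051263787655989164 0.03377501925111545 yaw -16.28710184215942 -12.97732001996028 7.6917
```

View pics/fb.png

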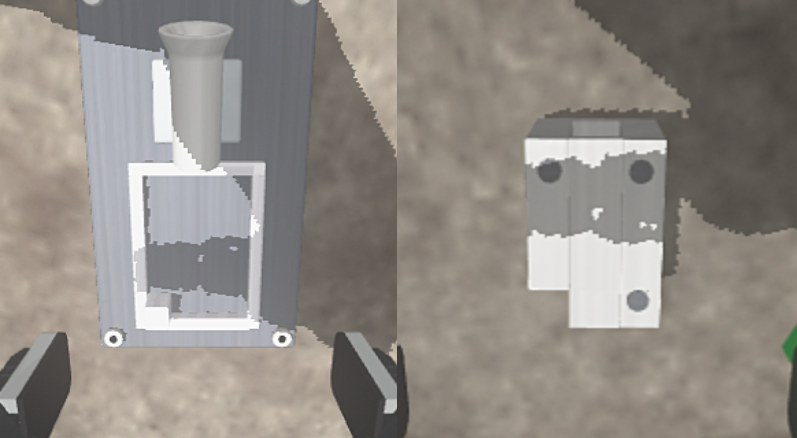

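The left half shows the nest, with outer corners at about (128,163)–(265,163) and (135,328)–(257,328) and the key at lower left. The right half shows block A with its bore toward the camera (+y), notch at lower left, top-face corners at (525,138), (666,139), (660,327) and holes at (549,171), (641,171), (638,300). So both share the same orientation in the tool's view.

```bash
python3 - <<'E'
from h import *
np.set_printoptions(suppress=True,precision=4)
im,C=load('b'); cv=lambda P,o,s:[(u/s+o[0],v/s+o[1]) for u,v in P]
k=onz(C,cv([(525-397,138),(666-397,139),(660-397,327)],(216,90),2),.05); h=onz(C,cv([(549-397,171),(641-397,171),(638-397,300)],(216,90),2),.05)
for q in(k,h): a=q[1]-q[2]; b=q[1]-q[0]; print('block',(q[0]+q[2])/2,np.linalg.norm(a),np.linalg.norm(b),np.degrees(np.arctan2(-a[0],a[1])),np.degrees(np.arctan2(b[1],b[0])))
im,C=load('f'); q=onz(C,cv([(128,163),(265,163),(257,328),(135,328)],(170,20),1.37),.02); print('nest',q.mean(0),np.linalg.norm(q[0]-q[3]),np.linalg.norm(q[0]-q[1]))
y=np.radians(9.7);print('nest from base',np.array([.5552,-.0957])-.036*np.array([-np.sin(y),np.cos(y)]))
E
```

```text
block [ 0.628  -0.3481  0.05  ] 0.07570890670821337 0.05137945455568421 -15.5487142237923 -15.947165444736521
block [ 0.6277 -0.3483  0.05  ] 0.051995668754863444 0.03401937538942251 -15.69440816822871 -15.535288774868045
nest [ 0.5603 -0.1278  0.02  ] 0.09118565394662724 0.06805795011630873
nest from base [ 0.5613 -0.1312]
```

```bash
python3 - <<'E'
from h import *
np.set_printoptions(suppress=True,precision=4)
im,C=load('w2'); cv=lambda P:[((u-430)/1.6+225,v/1.6+130) for u,v in P]
y=np.radians(9.75); R=np.array([[np.cos(y),-np.sin(y)],[np.sin(y),np.cos(y)]])
fr=lambda X:(X[:,:2]-[.5563,-.0947])@R*1000
print('corners',fr(onz(C,cv([(446,60),(757,10),(768,178),(486,218)]),.008)).tolist()); print('screws',fr(onz(C,[(242.75,175.6),(420.3,146.3),(427.4,236.5),(263.5,261.2)],.008)).tolist())
print('nest',fr(onz(C,cv([(476,93),(621,70),(636,170),(503,191)]),.02)).tolist())
im,C=load('f');g=cv2.cvtColor(im,cv2.COLOR_BGR2GRAY); s=proj(C,[[.5552,-.0957,.008]])
# column profile down the middle of the nest/base edge
y=np.radians(9.7); R=np.array([[np.cos(y),-np.sin(y)],[np.sin(y),np.cos(y)]]); o=np.array([.5552,-.0957])
for x in (0.0,.012):
    ys=np.arange(-.110,.02,.001); P=np.array([[*(o+R@[x,v]),.008] for v in ys]); uv=proj(C,P)
    L=cv2.remap(g,uv[:,0].astype(np.float32),uv[:,1].astype(np.float32),1).ravel(); print('x',x,dict(zip((ys*1000).round().astype(int).tolist(),L.tolist())))
E
```

```text
corners [[-61.08896155303289, -96.16694791035093], [-59.903640791873926, 101.38755149860307], [55.580582009786966, 101.69479803996175], [53.3706918804137, -95.52386379542968]]
screws [[-51.51875919460987, -90.32103340304985], [-51.40447176027503, 91.71679369019243], [48.24209227550662, 92.40735163822261], [47.82232574463471, -90.27707208385101]]
nest [[-39.51589920392416, -79.27202945838087], [-39.02615792799134, 12.184408909378076], [28.998934053361058, 12.490524005475944], [29.39136650114948, -76.62568728935801]]
x 0.0 {-110: 181, -109: 183, -108: 181, -107: 181, -106: 179, -105: 175, -104: 170, -103: 170, -102: 167, -101: 164, -100: 163, -99: 166, -98: 172, -97: 161, -96: 166, -95: 174, -94: 174, -93: 172, -92: 173, -91: 173, -90: 173, -89: 172, -88: 173, -87: 171, -86: 167, -85: 241, -84: 250, -83: 247, -82: 247, -81: 247, -80: 247, -79: 252, -78: 230, -77: 189, -76: 187, -75: 185, -74: 171, -73: 171, -72: 172, -71: 172, -70: 171, -69: 171, -68: 172, -67: 171, -66: 172, -65: 171, -64: 172, -63: 172, -62: 170, -61: 172, -60: 174, -59: 177, -58: 179, -57: 133, -56: 116, -55: 120, -
[... 1280 characters left out ...]
-54: 121, -53: 121, -52: 121, -51: 121, -50: 121, -49: 121, -48: 121, -47: 120, -46: 121, -45: 121, -44: 120, -43: 120, -42: 120, -41: 120, -40: 120, -39: 119, -38: 120, -37: 119, -36: 119, -35: 119, -34: 119, -33: 120, -32: 119, -31: 119, -30: 116, -29: 127, -28: 178, -27: 179, -26: 177, -25: 176, -24: 176, -23: 177, -22: 177, -21: 176, -20: 176, -19: 176, -18: 175, -17: 176, -16: 176, -15: 176, -14: 177, -13: 176, -12: 177, -11: 176, -10: 177, -9: 176, -8: 176, -7: 177, -6: 176, -5: 176, -4: 177, -3: 177, -2: 177, -1: 177, 0: 177, 1: 178, 2: 178, 3: 178, 4: 175, 5: 190, 6: 253, 7: 247, 8: 248, 9: 252, 10: 210, 11: 213, 12: 182, 13: 140, 14: 122, 15: 123, 16: 123, 17: 124, 18: 125, 19: 124}
```

Across the screws, base edges and nest walls, the nest centre is (0.560,−0.128) at yaw 9.7°; the screws are offset about 3 mm from the plate centre. Grasp the block.

```bash
cat >> h.py <<'E'
def F(): return np.array(arm.read_ft_force())
E
python3 - <<'E'
from h import *
q=down(np.radians(-15.7)); b=[.628,-.348]
arm.move_gripper(1.0,60)
arm.line_to([*b,.12],.15,q); arm.line_to([*b,.090],.08); arm.move_gripper(0.0,60)
print('open',arm.read_opening(),arm.read_finger_force(),F())
arm.line_to([*b,.19],.2); arm.pause(.2); f0=F(); print('lift',f0,arm.read_opening(),arm.read_tool_pos())
y=np.radians(9.7); n=[.5602,-.1281]
arm.movep([*n,.19],down(y)); arm.line_to([*n,.135],.15); arm.pause(.2); f0=F(); print(f0,arm.read_time())
wsnap('over')
z=.135
while z>.098:
    z=max(z-.003,.098); arm.line_to([*n,z],.05); f=F()-f0
    if abs(f).max()>6: print(round(z,4),f.round(1),np.round(arm.read_tool_pos(),4))
    if f[2]>18: break
print(np.round(arm.read_tool_pos(),4),arm.read_time(),arm.read_wrist_torque())
E
```

```text
open 0.598676248876456 65.95792293548584 [-0.61667876 -0.80342342  2.50602369]
lift [-0.80931995  0.53589381 -4.3618498 ] 0.600074334815848 [ 0.6273269  -0.34717374  0.18748872]
[-0.23740103  0.76056363 -4.73394798] 12.1417
0.098 [-1.7 -0.   8.6] [ 0.5601 -0.1281  0.0987]
[ 0.5601 -0.1281  0.0987] 15.4417 [ 0.11459711  0.50547186 -0.04021667]
```

```bash
python3 - <<'E'
from h import *
n=[.5602,-.1281]; y=np.radians(9.7)
arm.line_to([*n,.0965],.05); print(F(),arm.read_tool_pos())
arm.move_gripper(1.0,60); arm.line_to([*n,.2],.25); arm.pause(.2)
im,C=wsnap('seat')
# cradle view: rod approx from w1
w,Cw=load('w1'); r=onz(Cw,[(325,176),(411,197),(487,215)],.06); print(r.round(4),np.linalg.norm(r[0]-r[2]))
d=r[0]-r[2]; d/=np.linalg.norm(d); yaw=np.arctan2(d[0],-d[1]); gp=r[0]-.153*d; print(gp,np.degrees(yaw))
arm.movep([gp[0],gp[1],.25],down(yaw)); arm.pause(.2); im2,_=wsnap('rod'); print(arm.read_time())
cv2.imwrite('pics/sr.png',np.hstack([im[60:360,190:440],im2[0:300,170:460]]))
E
```

```text
[-4.51352521  2.01740175 14.06630688] [ 0.56013455 -0.128169    0.09866867]
[[0.5391 0.1622 0.06  ]
 [0.564  0.2628 0.06  ]
 [0.5862 0.3561 0.06  ]] 0.1994935454220523
[0.57524723 0.31088849 0.06      ] -13.656902595063631
18.825
```

View pics/sr.png

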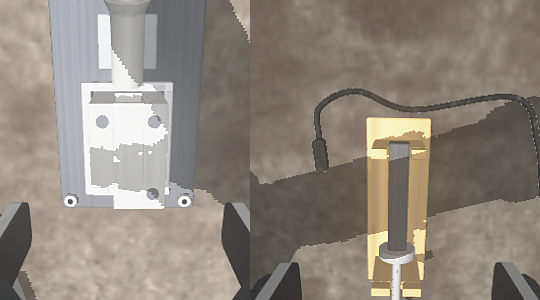

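Left: the block sits square inside the nest with its notch over the key. Right: handle end at px (319,142), collar at (316,255), rod aligned with the tool. Grasp it and take a look at the stand.

```bash
python3 - <<'E'
from h import *
np.set_printoptions(suppress=True,precision=4)
im,C=load('rod'); e=onz(C,[(319,142)],.068)[0]; m=onz(C,[(317.5,245)],.068)[0]
d=m-e; print('handle vis',np.linalg.norm(d)); yaw=np.arctan2(d[0],-d[1]); d/=np.linalg.norm(d); g=e[:2]+.045*d[:2]; print(g,np.degrees(yaw))
q=down(yaw)
arm.line_to([*g,.16],.2,q); arm.line_to([*g,.114],.12); arm.move_gripper(0.0,80); arm.pause(.2)
print(arm.read_opening(),arm.read_finger_force(),F(),arm.read_tool_pos())
arm.line_to([*g,.22],.2); arm.pause(.2); print(F(),arm.read_wrist_torque(),arm.read_opening())
im,C=wsnap('held'); print(arm.read_time()); cv2.imwrite('pics/held_c.png',im[150:400])
# tube frame
y=np.radians(9.7); R=Ro.from_euler('z',y).as_matrix(); c=np.array([.5602,-.1281,0])
mouth=c+R@[0,.102,.064]; ax=R@[0,-np.cos(np.radians(20)),-np.sin(np.radians(20))]
# check the mouth in view f
i,Cf=load('f'); print('mouth px',proj(Cf,[mouth]), 'seen ~', ((170+197/1.37),(20+33/1.37)))
T=np.c_[-ax,np.cross(R@[0,np.sin(np.radians(20)),-np.cos(np.radians(20))],-ax),R@[0,np.sin(np.radians(20)),-np.cos(np.radians(20))]]; print(np.linalg.det(T)); qt=Ro.from_matrix(T).as_quat()
for s in (.02,-.02+.02,.1): 
    p=mouth-ax*(.053+s)-T[:,2]*.054; print(s,p,arm.ik(p,qt))
E
```

```text
handle vis 0.08510971173906362
[0.5784 0.309 ] -14.47349835611394
0.17129769542450374 78.54451775550842 [-0.7699  0.6861  3.7329] [0.5785 0.309  0.1144]
[-0.2861 -0.5243 -1.6654] [ 0.0379 -0.0073 -0.0075] 0.1720457245685023
21.7333
mouth px [[311.7361  38.0479]] seen ~ (313.7956204379562, 44.08759124087591)
1.0000000000000002
0.02 [0.5346 0.0219 0.1397] [-0.1322  0.7229  0.3087  1.8934 -0.7732  0.8221  0.8975]
0.0 [0.5377 0.0033 0.1329] [-0.0931  0.7386  0.3005  1.8815 -0.7636  0.8237  0.9212]
0.1 [0.5219 0.096  0.1671] [-0.2972  0.6666  0.3475  1.9206 -0.8034  0.8246  0.7855]
```

View pics/held_c.png

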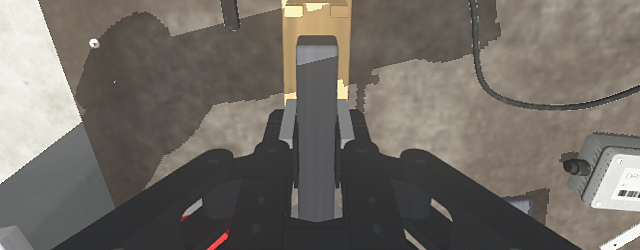

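The rod is held straight between the pads, with its handle end at (316,187). Next I insert it along the tube axis, watching the force.

```bash
cat >> h.py <<'E'
y=np.radians(9.7); RF=Ro.from_euler('z',y).as_matrix(); cF=np.array([.5602,-.1281,0])
mouth=cF+RF@[0,.102,.064]; c20,s20=np.cos(np.radians(20)),np.sin(np.radians(20))
ax=RF@[0,-c20,-s20]; tz=RF@[0,s20,-c20]; qt=Ro.from_matrix(np.c_[-ax,np.cross(tz,-ax),tz]).as_quat()
def tcp(s,L=.053): return mouth-ax*(L+s)-tz*.0544
E
python3 - <<'E'
from h import *
np.set_printoptions(suppress=True,precision=3)
c=camera_info('wrist'); T=np.array(c['T_tool_cam']); K,d,_,_=cam('top'); K=np.array([[c['fx'],0,c['cx']],[0,c['fy'],c['cy']],[0,0,1]])
u=np.r_[cv2.undistortPoints(np.array([[[316.,187.]]]),K,np.array(c['dist_coeffs'])).ravel(),1]; D=T[:3,:3]@u; print('handle end tool',T[:3,3]+D*(.0464-T[2,3])/D[2])
arm.movep(tcp(.135),qt); arm.pause(.2); f0=F(); print(f0,arm.read_time(),arm.read_tool_pos()-tcp(.135))
snapshot_done=wsnap('pre')
s=.135
while s>-.012:
    s-= .01 if s>.025 else .002
    arm.line_to(tcp(s),.08 if s>.02 else .04); f=F()-f0; a=f@ax
    if abs(f).max()>3: print(round(s,4),'ax',round(a,1),'x',round(f@RF[:,0],1),'z',round(f@tz,1),round(float((arm.read_tool_pos()-mouth)@-ax-.053),4))
    if a<-8 or np.linalg.norm(f)>20: break
print(s,f,arm.read_time())
E
```

```text
handle end tool [0.047 0.001 0.046]
[-0.293 -0.38  -1.35 ] 22.875 [ 0.     0.002 -0.   ]
-0.001 ax -3.8 x 0.1 z -0.6 -0.0
-0.003 ax -6.8 x 0.8 z -2.2 -0.0003
-0.005 ax -9.5 x -0.2 z -3.8 -0.0005
-0.004999999999999978 [-1.435  7.494  6.847] 28.85
```

The collar stopped at the expected depth: 9.5 N axial with the tool 0.5 mm from nominal. Draw it out, then measure the ring with code.

```bash
cat >> h.py <<'E'
def ringfind(im,C,g,r=45):
    "dark ring on white near projected guess g: print candidates"
    u=proj(C,[g])[0].astype(int); x0,y0=max(u[0]-r,0),max(u[1]-r,0); G=cv2.cvtColor(im,cv2.COLOR_BGR2GRAY)[y0:u[1]+r,x0:u[0]+r]
    G=cv2.resize(G,None,fx=4,fy=4,interpolation=cv2.INTER_CUBIC); out=[]
    for th in (90,120,150,180):
        cs,h=cv2.findContours((G<th).astype(np.uint8),cv2.RETR_CCOMP,cv2.CHAIN_APPROX_NONE)
        for i,c in enumerate(cs):
            if len(c)<20 or h[0,i,3]>=0 or h[0,i,2]<0: continue
            (cx,cy),(a,b),_=cv2.fitEllipse(c); A=cv2.contourArea(c)
            if min(a,b)>8 and max(a,b)<140 and abs(A/(np.pi*a*b/4)-1)<.15: out.append((th,round((cx-1.5)/4+x0,1),round((cy-1.5)/4+y0,1),round(a/4,1),round(b/4,1)))
    return u,out
E
python3 - <<'E'
from h import *
np.set_printoptions(suppress=True,precision=4)
arm.line_to(tcp(.0),.05); arm.line_to(tcp(.14),.12); print(F(),arm.read_opening(),arm.read_time())
w,C=load('w1'); g=onz(C,[(221,357)],.15)[0]; print('ring guess',g,ringfind(w,C,g)); 
T=cv2.imread('pics/top0.png'); print('top px',proj(cam('top'),[g]))
arm.line_to(np.array(arm.read_tool_pos())+[-.02,.02,.12],.25)
for n,p in [('s1',[.58,.15,.36]),('s2',[.56,.14,.42])]:
    arm.movep(p,down(np.pi/2)); arm.pause(.2); im,C=wsnap(n); u,o=ringfind(im,C,g); print(n,u,o,[onz(C,[k[1:3]],.15)[0].tolist() for k in o[:1]],arm.read_time())
E
```

```text
[-0.3873 -0.237  -1.2859] 0.17100575471054014 30.4167
ring guess [0.7126 0.0524 0.15  ] (array([221, 356]), [])
top px [[286.0203 148.1105]]
s1 [218 317] [] [] 32.1833
s2 [241 300] [] [] 32.8
```

```bash
python3 - <<'E'
from h import *
np.set_printoptions(suppress=True,precision=4)
g=[.7126,.0524,.15]
for p,yw in [([.62,.22,.36],90),([.64,.18,.36],90),([.60,.22,.30],90),([.5,.22,.33],60),([.5,.25,.3],45),([.55,.22,.3],60),([.55,-.1,.3],120),([.6,.18,.33],75)]:
    q=down(np.radians(yw)); C=cam('wrist',(p,q)); a=np.array([[.0,0,0],[0,-.04,.04],[0,.04,.04],[0,-.04,-.04],[0,.04,-.04]])
    print(p,yw,proj(C,np.array(g)+a).round().astype(int).tolist(),arm.ik(p,q) is not None)
for n in('w1','s1','s2'):
    im,C=load(n); u=proj(C,[g])[0].astype(int); G=cv2.cvtColor(im,cv2.COLOR_BGR2GRAY); print(n,u); print(G[u[1]-20:u[1]+24:4,u[0]-40:u[0]+44:4])
E
```

```text
[0.62, 0.22, 0.36] 90 [[142, 280], [74, 304], [166, 305], [124, 260], [197, 261]] True
[0.64, 0.18, 0.36] 90 [[181, 262], [115, 284], [210, 285], [158, 244], [233, 244]] True
[0.6, 0.22, 0.3] 90 [[111, 340], [24, 378], [134, 381], [93, 310], [178, 311]] True
[0.5, 0.22, 0.33] 60 [[279, 442], [239, 497], [311, 469], [254, 421], [312, 395]] True
[0.5, 0.25, 0.3] 45 [[326, 487], [296, 555], [361, 517], [300, 465], [352, 429]] True
[0.55, 0.22, 0.3] 60 [[246, 440], [197, 503], [278, 472], [222, 417], [287, 388]] True
[0.55, -0.1, 0.3] 120 [[371, 435], [336, 465], [419, 497], [332, 382], [397, 412]] True
[0.6, 0.18, 0.33] 75 [[214, 344], [155, 388], [246, 370], [189, 325], [262, 309]] True
w1 [221 356]
[[ 63  62  69  58  60  61  56 175 196 214 219 220 213 194 121 142 148 145
  146 151 145]
 [ 62  62  63  62  60  60 178 240 186  98  48 132 221 200 179 217 219 182
  217 217 146]
 [ 57  60  63  62  63  52 198 168 200 227 227 206 193 113 124 195 225 180
   92 215 153]
 [ 63  63  62  62  64  55 219 196 215 215 179 218 216 218 204 218 136 192
  216 218 151]
 [ 61  61  62  62  63  63  72 215 216
[... 1872 characters left out ...]
7 219 163 224 225 223 229 233 233 235 201 126 104  48  69  68
   68  68  67]
 [135 137 222 220 221 220 217 192 217 219  49 220 221 172  59  67  69  67
   66  67  65]
 [149 176 109  61  66  66  59 194 144 133 111 220 218 237  68  66  68  75
   74  69  65]
 [ 70  69  71  70  70  68  69  69 225 220 223 250 116  63  66  67  66  66
   66  66  65]
 [ 69  69  68  68  71  66  68  68  79  51  62  68  67  67  66  66  65  65
   66  64  64]
 [ 69  69  73  76  70  66  67  67  63  67  66  67  67  66  65  66  65  64
   64  65  63]
 [ 68  68  68  66  66  66  67  68  63  66  66  64  65  66  65  65  64  65
   64  66  63]
 [ 65  66  67  65  66  67  68  67  62  64  65  64  64  63  64  64  62  64
   63  63  64]]
```

```bash
python3 - <<'E'
from h import *
np.set_printoptions(suppress=True,precision=4)
g=np.array([.7126,.0524,.15])
for n,p in [('s3',[.62,.22,.36]),('s4',[.65,.21,.40])]:
    arm.movep(p,down(np.pi/2)); arm.pause(.2); im,C=wsnap(n); u,o=ringfind(im,C,g,60); print(n,u,arm.read_time())
    for k in o: print(k,onz(C,[k[1:3]],.15)[0])
    hsv=cv2.cvtColor(im,cv2.COLOR_BGR2HSV); m=((hsv[...,2]>195)&(hsv[...,1]<25)).astype(np.uint8); m=cv2.morphologyEx(m,cv2.MORPH_CLOSE,np.ones((9,9)))
    for c in cv2.findContours(m,0,2)[0]:
        if cv2.contourArea(c)>800 and abs(cv2.pointPolygonTest(c,tuple(map(float,u)),True))<60:
            a=cv2.approxPolyDP(c,4,True).reshape(-1,2); print('white',cv2.contourArea(c),a.tolist())
            for e in a: print(e,'z.19',onz(C,[e],.19)[0][:2],'z.11',onz(C,[e],.11)[0][:2])
E
```

```text
s3 [144 278] 33.5917
(150, np.float64(141.1), np.float64(284.4), 12.2, 24.4) [0.7187 0.0476 0.15  ]
(180, np.float64(141.1), np.float64(284.3), 12.8, 24.9) [0.7186 0.0477 0.15  ]
white 4424.0 [[73, 305], [171, 322], [177, 318], [172, 303], [195, 270], [123, 261]]
[ 73 305] z.19 [0.7148 0.0083] z.11 [ 0.7717 -0.0617]
[171 322] z.19 [0.7313 0.0921] z.11 [0.7937 0.0498]
[177 318] z.19 [0.7271 0.0979] z.11 [0.7881 0.0577]
[172 303] z.19 [0.7118 0.0957] z.11 [0.7677 0.0547]
[195 270] z.19 [0.6799 0.1193] z.11 [0.7253 0.0862]
[123 261] z.19 [0.6719 0.0607] z.11 [0.7146 0.0081]
s4 [164 237] 34.1583
(150, np.float64(161.3), np.float64(242.3), 9.5, 22.3) [0.7187 0.0476 0.15  ]
white 3368.5 [[101, 255], [164, 267], [192, 309], [199, 304], [179, 278], [179, 270], [185, 269], [208, 233], [142, 225]]
[101 255] z.19 [0.7137 0.0085] z.11 [ 0.7543 -0.0495]
[164 267] z.19 [0.7259 0.067 ] z.11 [0.7699 0.0257]
[192 309] z.19 [0.7724 0.0883] z.11 [0.8298 0.0531]
[199 304] z.19 [0.7665 0.0959] z.11 [0.8222 0.0629]
[179 278] z.19 [0.7376 0.0798] z.11 [0.785  0.0422]
[179 270] z.19 [0.729  0.0809] z.11 [0.7739 0.0436]
[185 269] z.19 [0.7279 0.0868] z.11 [0.7725 0.0512]
[208 233] z.19 [0.6909 0.1125] z.11 [0.7249 0.0842]
[142 225] z.19 [0.6832 0.0528] z.11 [0.715  0.0074]
```

Both views put the ring at (0.7187,0.0476,0.15). The plate's lower corners are 79 mm apart (80 given), and the yaw is −7.6°. Go to the reading pose.

```bash
python3 - <<'E'
from h import *
np.set_printoptions(suppress=True,precision=4)
ps=np.radians(-7.5); n=np.array([np.cos(ps),np.sin(ps),0]); ring=np.array([.7187,.0476,.15])
t=ring-.035*n; p=t-.153*n+[0,0,.0544]; q=down(np.pi/2+ps)
arm.movep(p-.07*n+[0,0,.10],q); arm.line_to(p-.07*n,.15); arm.line_to(p,.06); arm.pause(.8)
e=np.array(arm.read_tool_pos())-p
arm.line_to(p-e,.03); arm.pause(.5)
q1=Ro.from_quat(arm.read_eef_rot()); print('err',e,np.array(arm.read_tool_pos())-p,'tilt',q1.as_matrix()[2],F(),arm.read_opening(),arm.read_finger_force(),np.abs(arm.read_dq()).max(),arm.read_time())
print('tip',np.array(arm.read_tool_pos())+q1.apply([-.153,0,.0544]),t)
im,C=wsnap('fin'); a=load('held')[0]
for i in (a,im,load('s3')[0]): print(i[180:200,314:320].mean((1,2)).round().astype(int), i[330:371:4,314:320].mean((1,2)).round().astype(int))
# side-camera line of the rod
S=snapshot('side'); cv2.imwrite('pics/side_fin.png',S); Tt=snapshot('top'); cv2.imwrite('pics/top_fin.png',Tt)
X=t[None]-np.linspace(-.02,.09,12)[:,None]*n
for nm,I in(('side',S),('top',Tt)):
    G=cv2.cvtColor(I,cv2.COLOR_BGR2GRAY); 
    for u in proj(cam(nm),X): k=u.round().astype(int); print(nm,k,G[k[1]-6:k[1]+7,k[0]])
E
```

```text
err [ 0. -0. -0.] [ 0. -0.  0.] tilt [-0.0001 -0.     -1.    ] [ 0.2218  0.1887 -0.3393] 0.17197131262902296 78.02819609642029 0.0010080719998765224 38.8167
tip [0.684  0.0522 0.15  ] [0.684  0.0522 0.15  ]
[163 163 163 164 172 103  82  86  87  86  86  85  85  85  84 108 129 133
 138 145] [88 88 88 88 88 88 88 87 88 88 90]
[74 74 75 76 77 68 69 71 70 69 69 70 69 71 71 78 81 82 82 82] [81 82 82 82 82 82 82 82 82 82 84]
[149 144 145 150 106  94  92  94  93  92  92  92  91  93  93 100 103 103
 103 103] [ 98  98  98  98  98  98  98  98  98  98 100]
side [262 186] [221 215 204 198 198 201 204 208 211 207 196 183 180]
side [264 186] [222 221 220 220 219 219 217 213 203 186 167 160 172]
side [266 187] [220 220 218 218 219 215 202 185 174 176 187 198 188]
side [268 188] [188 188 189 195 198 188 166 162 173 183 179 163 149]
side [270 189] [142 142 145 159 171 166 147 139 138 137 135 138 142]
side [273 189] [138 138 137 141 153 166 163 144 131 126 129 133 135]
side [275 190] [140 140 140 143 153 154 146 134 126 125 128 129 128]
side [277 191] [136 134 133 134 138 138 135 127 122 123 127 125 12
[... 368 characters left out ...]
7 119 122 120 123 125 110 224 238 217 238 184]
top [286 156] [122 120 123 125 110 224 238 217 238 184 230 175 135]
top [285 159] [119 117 103 122 128 165 184 202 234 217 243 244 243]
top [285 161] [103 122 128 165 184 202 234 217 243 244 243 158 114]
top [285 164] [165 184 202 234 217 243 244 243 158 114 102  93  79]
top [284 167] [ 60  67 129 126 208 142 134 136 139 140 138 134  91]
top [284 169] [129 126 208 142 134 136 139 140 138 134  91  60  72]
top [283 172] [ 58  63  79  92 102 125 130  96  65  70  76  79  75]
top [283 175] [ 92 102 125 130  96  65  70  76  79  75  75  72  73]
top [282 177] [70 55 46 60 68 77 79 77 74 79 77 78 77]
top [282 180] [60 68 77 79 77 74 79 77 78 77 78 76 88]
```

```bash
python3 - <<'E'
from h import *
print(ticket.finish_job())
E
```

```text
the job is handed in; nothing more can be done
None
```

I handed the job in at about 39 s on the robot's clock. The block is released in the nest with its notch over the key; the rod went in to the collar stop and came right out. It is now held level 35 mm in front of the ring, touching nothing by the force reading. The tip position comes from the arm's own readings and the rod's given length; by then I had used my ten picture views, so I did not look at the final pose by eye.

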